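# Lock the mill jar and start the run

### The job

Use the orange-handled pin spanner, with both of its prongs in the holes of the mill's lock ring, to turn the ring clockwise (seen from above) to its stop, then put the spanner back upright in its blue stand. After that start the run on the control unit: press the blue key, then the yellow, then the green, each one fully down and fully up again before the next. Press no key before the ring is tight, never press the red key, don't turn the ring with the gripper itself, and leave everything else on the table where it is.

Things in the scene. Friction and masses are not known exactly. Their poses are not given: they have to be found in the camera images.
- mill: bench bead mill, fixed: white square housing 140 x 140 mm, 56 mm high, with a round aluminium lock ring on its top. Origin at the centre of its underside, z up. A small white tab stands beside the ring at the mill's -x side.
- ring_top (a point): centre of the lock ring's top face, on its turning axis (78 mm above the table). x and y turn with the ring. The ring is 92 mm across and 22 mm high; its two round pin holes, 13 mm across and 16 mm deep, lie 31 mm either side of this point along the ring's x axis. A steel jar lid, fixed and just above the ring's face (2 mm), fills the middle 34 mm. A red mark on the ring's face points at the white tab when the ring is at its stop.
- lock_ring (a joint): turn of the lock ring, rad: grows clockwise seen from above; starts between 0 and 0.35, stop (tight) at 1.2. It stays where it is left; about 0.12 N m turns it. The ring's x axis stands at mill yaw + 0.6 - this value
- spanner: loose pin spanner, 0.15 kg. Origin at the centre of the underside of its steel cross bar (84 mm along x, 18 mm along y, 12 mm high). Two steel prongs, 8 mm thick with round tips, reach 22 mm down from the bar, 31 mm either side of the origin along x. An orange upright handle plate, 60 mm along x, 16 mm thick along y, stands on the bar from 12 to 60 mm above the origin. Half a turn about z makes no difference.
- spanner_grip (a point): middle of the spanner's handle plate, 36 mm above the spanner's origin: grip here from above, across the 16 mm thickness (y)
- spanner_tips (a point): midway between the tips of the spanner's two prongs, 22 mm below the spanner's origin; axes as the spanner's
- stand: fixed blue block, 110 mm along x, 50 mm along y, 34 mm high, with two square sockets (19 mm wide, through to the table) 31 mm either side of its centre along x. The spanner stands with a prong in each and its cross bar resting on the block's top: the spanner's origin is then 34 mm above the stand's origin (centre of underside) and their x axes are parallel, either way round.
- control_unit: fixed grey box 150 mm along x, 130 mm along y, 41 mm high, with four round coloured keys in a square, 52 mm apart, and a green blank display strip at its +x side. Which colour is at which corner varies. Origin at the centre of its underside.
- key_blue_top (a point): centre of the blue key's top face (round cap, 30 mm across, level, 65 mm above the table and 12 mm above its 46 mm wide grey collar; pressed straight down)
- key_yellow_top (a point): centre of the yellow key's top face (round cap, 30 mm across, level, 65 mm above the table and 12 mm above its 46 mm wide grey collar; pressed straight down)
- key_green_top (a point): centre of the green key's top face (round cap, 30 mm across, level, 65 mm above the table and 12 mm above its 46 mm wide grey collar; pressed straight down)
- key_red_top (a point): centre of the red key's top face (round cap, 30 mm across, level, 65 mm above the table and 12 mm above its 46 mm wide grey collar; pressed straight down)
- key_blue (a joint): the blue spring key of the control unit: 0 up, 0.008 m fully pressed, springs back up (about 4.5 N holds it fully down)
- key_yellow (a joint): the yellow spring key of the control unit: 0 up, 0.008 m fully pressed, springs back up (about 4.5 N holds it fully down)
- key_green (a joint): the green spring key of the control unit: 0 up, 0.008 m fully pressed, springs back up (about 4.5 N holds it fully down)
- key_red (a joint): the red spring key of the control unit: 0 up, 0.008 m fully pressed, springs back up (about 4.5 N holds it fully down)
- tip_box: bystander: blue pipette tip box, 88 x 62 x 52 mm (yellow tips)
- oil_vial_1: bystander: small vial with white cap, 28 mm across, 57 mm high
- bench_timer: bystander: white bench timer, 42 x 66 x 50 mm
- note_pad: bystander: note pad, 108 x 70 x 10 mm
- marker_1: bystander: marker pen, 131 mm long
Not all that is in view belongs to the job. There is more than one size of the stand; the job needs the larger.

How it is judged:
On the way, in this order (a step that is already met when the one before it is completed fails the run):
1. both prongs of the spanner are in the ring's holes before the ring is turned (z of spanner_tips in the frame of ring_top below -0.008 m and horizontal distance between spanner_tips and ring_top below 0.007 m and angle between the x axis of spanner_tips and the x axis of ring_top, either way round below 0.25 rad and value of joint lock_ring below 0.5 rad), for 0.1 s.
2. the ring is turned to its stop with the spanner engaged (z of spanner_tips in the frame of ring_top below -0.008 m and horizontal distance between spanner_tips and ring_top below 0.007 m and angle between the x axis of spanner_tips and the x axis of ring_top, either way round below 0.25 rad and value of joint lock_ring above 1.1 rad), for 0.1 s.
3. the spanner stands in its stand again, released (z of spanner in the frame of stand between 0.03 and 0.038 m and horizontal distance between spanner and stand below 0.012 m and angle between spanner's own z axis and vertical below 0.12 rad and contact force between the fingers and spanner below 0.1 N and linear speed of spanner below 0.03 m/s), for 0.2 s.
4. the blue key alone is pressed down (over 5 mm) (value of joint key_blue above 0.005 m and value of joint each of key_yellow, key_green, key_red below 0.002 m), for 0.06 s.
5. all keys are up again (value of joint each of key_blue, key_yellow, key_green, key_red below 0.0015 m), for 0.05 s.
6. the yellow key alone is pressed down (over 5 mm) (value of joint key_yellow above 0.005 m and value of joint each of key_blue, key_green, key_red below 0.002 m), for 0.06 s.
7. all keys are up again (all of step 5), for 0.05 s.
8. the green key alone is pressed down (over 5 mm) (value of joint key_green above 0.005 m and value of joint each of key_blue, key_yellow, key_red below 0.002 m), for 0.06 s.
9. all keys are up again (all of step 7), for 0.05 s.
At the end, for the whole second after the job is handed in: the ring is within 0.1 rad of its stop, the spanner stands upright (within 0.12 rad) and still in its stand, its bar resting on the block within 12 mm of the middle, and all four keys are up (within 1.5 mm) (all of step 3 and all of step 9 and value of joint lock_ring above 1.1 rad); the robot touches nothing.
It fails at once if a key is pressed (over 3 mm) while the ring is not tight (value of joint lock_ring below 1.05 rad and value of joint any of key_blue, key_yellow, key_green above 0.003 m).
It fails at once if the red key is pressed (over 3 mm) (value of joint key_red above 0.003 m).
It fails at once if two keys are down together (both over 3 mm) (value of joint each of key_blue, key_yellow above 0.003 m or value of joint each of key_blue, key_green above 0.003 m or value of joint each of key_yellow, key_green above 0.003 m).
It fails at once if the arm or gripper itself pushes on the lock ring (over 3 N) (contact force between any of the fingers, the arm and lock_ring above 3 N).
It fails at once if a bystander is moved by more than 30 mm (distance of any of tip_box, oil_vial_1, bench_timer, note_pad, marker_1 from where it was at the start of the episode above 0.03 m).
It also fails if it takes over 64 s, if anything falls off the work surface, if the arm or the gripper's body presses on something with over 40 N, if the wrist force passes 120 N, or if a joint passes its speed limit or range.

### The arm

A 6-joint arm with a two-finger parallel gripper is mounted at the origin on a cart in front of the work surface, level with it; the furniture and walls round the work are solid. World frame = base frame: x ahead of the robot, y to its left, z up, the work surface at z = 0. Lengths are in m, angles in rad, forces in N, time in s.
With the tool pointing down it reaches from about 0.325 to 0.75 m from the base axis. Payload 7.6 kg.
Tool frame: the origin (TCP) lies at the very end of the fingers, on their centre line; the grasp point (between the pads) lies 19 mm behind it; z points along the fingers, y is the direction in which the jaws open and shut (so a half turn about z gives the same grasp; the last joint's range is limited). The gripper opens to 85 mm and grips with 20 to 120 N. Pads are 22 mm wide; open, the fingers measure 114 mm over their backs; the gripper's body (76 mm by 85 mm) begins 54 mm behind the grasp point. The pads swing forward as they close: fully open they stand 13 mm farther back than shut.
Start: joints at [-1.385, 0.052, 1.401, -0, 1.689, -0.07], TCP at [0.133, -0.508, 0.231] pointing down, gripper open.
Joint ranges: [-2.9, 2.9], [-0.91, 2.17], [0.12, 2.37], [-1.06, 4.2], [0.26, 2.73], [-2.93, 2.93]. Speed limits (rad/s): [2.57, 2.57, 3.01, 3.14, 3.14, 3.14].

### API

Orientations are given as a 3x3 rotation matrix whose columns are the frame's x, y, z axes.
In Python, from cell import arm gives the robot as it stands. Calls block until the motion is done:
- arm.move_pose(position, orientation): joint-space move of the TCP to a pose.
- arm.move_linear(position, feed=0.15, attitude=None): straight line of the TCP; attitude=None keeps the orientation; feed is the mean speed in m/s.
- arm.set_joints(angles): joint-space move.
- arm.move_gripper(opening): opening from 0.0 (shut) to 1.0 (fully open); the grip force is fixed at half the most; returns when the fingers have stopped.
- arm.dwell(seconds).
- arm.solve_ik(position, orientation): joint angles nearest the present ones, or None.
- arm.get_state(): the state.
- arm.capture(name): name is "scene" or "top" or "wrist"; returns a dict with "image" (384x512x3 uint8, red, green, blue), "depth" (384x512 float32, m along the optical axis (not along the pixel's ray), 0 where there is no reading), "fx", "fy", "cx", "cy" (pixels), "world_from_camera" (4x4, takes a point from camera to world coordinates). Camera axes: x right, y down, z forward; pixel columns grow to the right and rows downward; lengths in m; the calibration is good to about 2 mm. A picture is of the moment at which its call begins.
A pose or a line that the arm cannot do raises arm.Unreachable and nothing moves.
- arm.hand_in(): hands the job in, once; it reports no verdict.
The state is a dict: "time": time; "joint_positions": joint angles; "dq": joint speeds; "effort": joint torques, N m; "position": TCP position; "tcp_rot": TCP orientation; "wrist_force": force on the tool from outside, world axes, zero at the start; "ft_torque": the same for the moment, N m; "finger_gap": opening from 0.0 (shut) to 1.0 (fully open).
Only numpy, scipy, OpenCV 4.12 (cv2) and the standard library are available. Lean on these libraries where they do the work, as an engineer would, in place of code of your own. Each camera call takes 0.05 s, during which the arm holds its last target.

## Working session

There is one attempt and no reset: what is moved stays moved. The work goes in short steps, each a Python script; the robot and the scene stay as the last script left them, time stands still between calls to the robot, and variables do not carry over. Pictures are saved under pics/ and viewed, and the job is handed in when it is done.

```bash
ls; mkdir -p pics; python3 - <<'E'
from cell import arm
import cv2,pickle
for n in ["scene","top","wrist"]:
    c=arm.capture(n); cv2.imwrite(f"pics/{n}0.png",c["image"][:,:,::-1]); pickle.dump(c,open(f"{n}0.pkl","wb"))
    print(n,c["fx"],c["cx"],c["cy"],c["world_from_camera"].round(3).tolist())
s=arm.get_state(); print(s["time"],s["position"],s["tcp_rot"],s["finger_gap"])
E
```

```text
pics
scene 362.31484039545006 257.1291622370191 196.47576185606385 [[-0.717, -0.312, 0.623, -0.097], [-0.697, 0.32, -0.642, 0.701], [0.001, -0.895, -0.446, 0.559], [0.0, 0.0, 0.0, 1.0]]
top 442.8094595845958 252.0142769447334 194.54559975831302 [[-0.064, -0.973, 0.223, 0.324], [-0.998, 0.063, -0.009, 0.001], [-0.006, -0.223, -0.975, 1.214], [0.0, 0.0, 0.0, 1.0]]
wrist 285.8118034466068 249.41547524833027 192.50757248021117 [[0.252, -0.933, -0.256, 0.196], [-0.968, -0.243, -0.065, -0.491], [-0.002, 0.264, -0.964, 0.373], [0.0, 0.0, 0.0, 1.0]]
0.15 [ 0.13283369 -0.50767726  0.23065415] [[ 9.67458578e-01  2.53029386e-01 -1.73484376e-04]
 [ 2.53029405e-01 -9.67457812e-01  1.22589544e-03]
 [ 1.42348755e-04 -1.22989970e-03 -9.99999234e-01]] 0.9988186141560035
```

View pics/scene0.png

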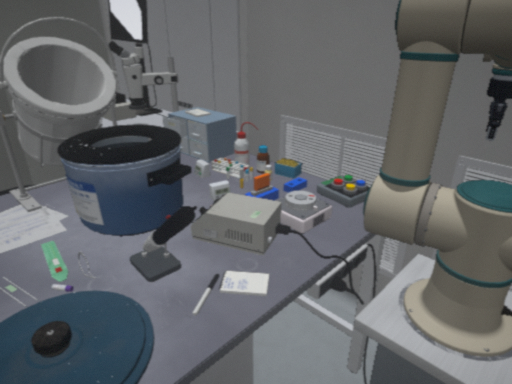

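View pics/top0.png

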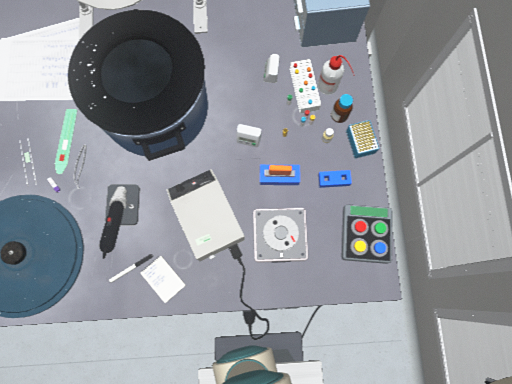

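View pics/wrist0.png

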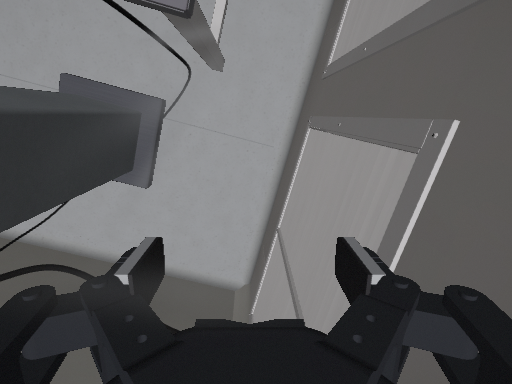

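Top view: orange handle with its bar in the larger blue block at (280,173), a smaller empty blue block at (335,179), the mill at (281,234) with its tab at about (281,255), and the control unit at (368,235). In that unit red is at (361,227), green (380,228), yellow (360,246) and blue (379,248). An orange thing near the vials at (285,131) and the blue tip box at (363,138) could be confused with the job's parts. I'll check the choice in a close crop.

```bash
cat > h.py <<'E'
import numpy as np,cv2,pickle
def pts(c):
    d=c["depth"];h,w=d.shape
    v,u=np.mgrid[0:h,0:w]
    P=np.stack([(u-c["cx"])/c["fx"]*d,(v-c["cy"])/c["fy"]*d,d],-1)
    T=c["world_from_camera"]
    return P@T[:3,:3].T+T[:3,3]
def pix(c,p):
    T=np.linalg.inv(c["world_from_camera"]); q=T[:3,:3]@np.asarray(p)+T[:3,3]
    return c["fx"]*q[0]/q[2]+c["cx"], c["fy"]*q[1]/q[2]+c["cy"]
def onplane(c,u,v,z):
    T=c["world_from_camera"]; r=T[:3,:3]@np.array([(u-c["cx"])/c["fx"],(v-c["cy"])/c["fy"],1]); o=T[:3,3]
    return o+r*(z-o[2])/r[2]
E
python3 - <<'E'
from h import *
c=pickle.load(open("top0.pkl","rb"))
im=c["image"][115:270,225:405,::-1]
cv2.imwrite("pics/topcrop.png",cv2.resize(im,None,fx=4.4,fy=3.8,interpolation=cv2.INTER_CUBIC) if 0 else cv2.resize(im,None,fx=3.8,fy=3.8,interpolation=cv2.INTER_CUBIC))
P=pts(c)
for n,(u,v) in dict(table=(315,210),stand=(295,182),handle=(280,170),small=(335,182),mill=(260,215),lid=(281,233),red=(361,227),green=(380,228),yellow=(360,246),blue=(379,248),disp=(371,212)).items(): print(n,P[v,u].round(4))
E
```

```text
table [ 0.5464 -0.1825 -0.0025]
stand [ 0.622  -0.1299  0.0315]
handle [ 0.6423 -0.0867  0.0905]
small [ 0.6171 -0.2417  0.0224]
mill [ 0.5319 -0.0268  0.055 ]
lid [ 0.4773 -0.0772  0.0777]
red [ 0.4815 -0.2885  0.063 ]
green [ 0.4763 -0.3391  0.0581]
yellow [ 0.4319 -0.2791  0.0666]
blue [ 0.4237 -0.3276  0.066 ]
disp [ 0.5233 -0.3257  0.0406]
```

View pics/topcrop.png

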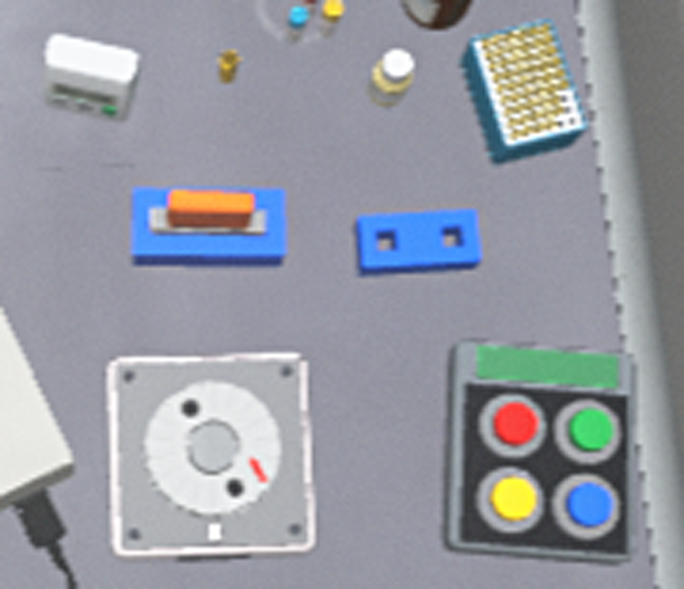

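The crop shows the spanner (handle 210,207) standing in the larger stand. The smaller stand (418,240) is empty. Ring holes are at (190,408) and (235,488), the red mark at (257,468) and the tab at (215,532). On the unit, yellow is at (513,497), blue (590,503), green (592,430) and red (515,424). Next I'll check tool yaw ranges and take closer wrist views.

```bash
cat >> h.py <<'E'
def Rt(a):  # tool down, tool y axis at... tool x axis at angle a
    return np.array([[np.cos(a),np.sin(a),0],[np.sin(a),-np.cos(a),0],[0,0,-1.]])
E
python3 - <<'E'
from h import *
from cell import arm
for base in (np.pi/2,-np.pi/2):
    for p,a in (([.63,-.087,.12],base),([.63,-.087,.2],base),([.47,-.078,.12],base-1.06),([.47,-.078,.12],base-2.3),([.56,-.08,.3],base)):
        q=arm.solve_ik(p,Rt(a)); print(p,round(a,2),None if q is None else np.round(q,2))
arm.move_pose([.56,-.16,.30],Rt(np.pi/2))
for n in ["wrist"]:
    c=arm.capture(n); cv2.imwrite("pics/wrist1.png",c["image"][:,:,::-1]); pickle.dump(c,open("wrist1.pkl","wb"))
s=arm.get_state(); print(s["time"],s["position"],s["joint_positions"])
E
```

```text
[0.63, -0.087, 0.12] 1.57 [-0.2   0.42  1.2  -0.    1.53 -0.2 ]
[0.63, -0.087, 0.2] 1.57 [-0.2   0.38  1.09 -0.    1.68 -0.2 ]
[0.47, -0.078, 0.12] 0.51 [-0.24 -0.02  1.7  -0.    1.46  0.82]
[0.47, -0.078, 0.12] -0.73 [-0.24 -0.02  1.7  -0.    1.46  2.06]
[0.56, -0.08, 0.3] 1.57 [-0.21  0.16  1.15 -0.    1.83 -0.21]
[0.63, -0.087, 0.12] -1.57 None
[0.63, -0.087, 0.2] -1.57 None
[0.47, -0.078, 0.12] -2.63 [-0.24 -0.02  1.7  -0.    1.46 -2.32]
[0.47, -0.078, 0.12] -3.87 [-0.24 -0.02  1.7  -0.    1.46 -1.08]
[0.56, -0.08, 0.3] -1.57 None
2.2 [ 0.55965106 -0.16095393  0.29990269] [-3.43352510e-01  2.12795179e-01  1.09006957e+00 -2.03799665e-04
  1.83890947e+00 -3.41682712e-01]
```

View pics/wrist1.png

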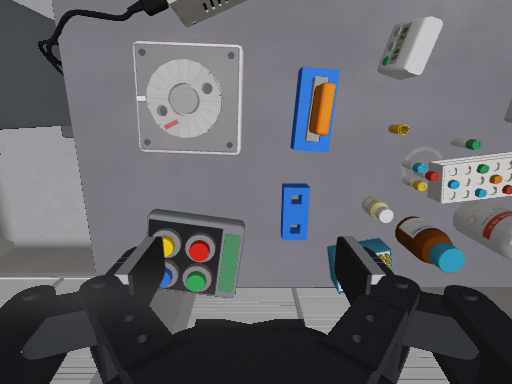

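```bash
python3 - <<'E'
from h import *
from cell import arm
arm.move_linear([.55,-.06,.25],feed=0.25)
c=arm.capture("wrist"); pickle.dump(c,open("wrist2.pkl","wb"))
cv2.imwrite("pics/wrist2.png",cv2.resize(c["image"][:,:,::-1],(800,600),interpolation=cv2.INTER_CUBIC))
s=arm.get_state(); print(s["time"],s["position"])
P=pts(c); z=P[...,2]; ok=c["depth"]>0
print(c["world_from_camera"].round(3))
print("table",np.median(z[(abs(z)<.015)&ok]))
im=c["image"].astype(int); hsv=cv2.cvtColor(c["image"],cv2.COLOR_RGB2HSV)
def rect(m,name):
    p=P[m][:,:2]; r=cv2.minAreaRect((p*1000).astype(np.float32)); print(name,m.sum(),np.round(r[0],1),np.round(r[1],1),round(r[2],1),"z",np.median(z[m]).round(4))
org=(hsv[...,0]>5)&(hsv[...,0]<20)&(hsv[...,1]>180)&(hsv[...,2]>120)&ok
m=org&(z>.08)
# largest component
def lc(m):
    n,l,st,_=cv2.connectedComponentsWithStats(cv2.morphologyEx(m.astype(np.uint8),cv2.MORPH_OPEN,np.ones((3,3))))
    return l==1+np.argmax(st[1:,4])
rect(lc(m),"handle top")
blue=(hsv[...,0]>100)&(hsv[...,0]<125)&(hsv[...,1]>150)&ok&(P[...,1]>-.17)
m=lc(blue&(abs(z-.033)<.006)); rect(m,"stand top")
mill=ok&(abs(z-.055)<.006)&(P[...,1]>-.17)&(P[...,0]<.57); rect(lc(mill),"mill top")
ring=ok&(abs(z-.078)<.006)&(P[...,0]<.57)&(P[...,1]>-.17)
m=lc(ring);p=(P[m][:,:2]*1000).astype(np.float32);print("ring",cv2.minEnclosingCircle(p),p.mean(0),np.median(z[m]))
E
```

```text
2.85 [ 0.55040137 -0.06138178  0.25115183]
[[ 1.    -0.002  0.001  0.549]
 [-0.001 -0.964 -0.265  0.006]
 [ 0.001  0.265 -0.964  0.393]
 [ 0.     0.     0.     1.   ]]
table -0.0001788332087505895
handle top 691 [647.4 -88. ] [58.9 14.5] 84.5 z 0.0936
stand top 1566 [649.1 -90.1] [110.1  50.1] 85.7 z 0.034
mill top 6925 [478.8 -76.3] [137.  137.1] 87.8 z 0.0558
ring ((478.3338928222656, -76.62178802490234), 45.794498443603516) [478.6398  -75.15197] 0.07811195584155223
```

View pics/wrist2.png

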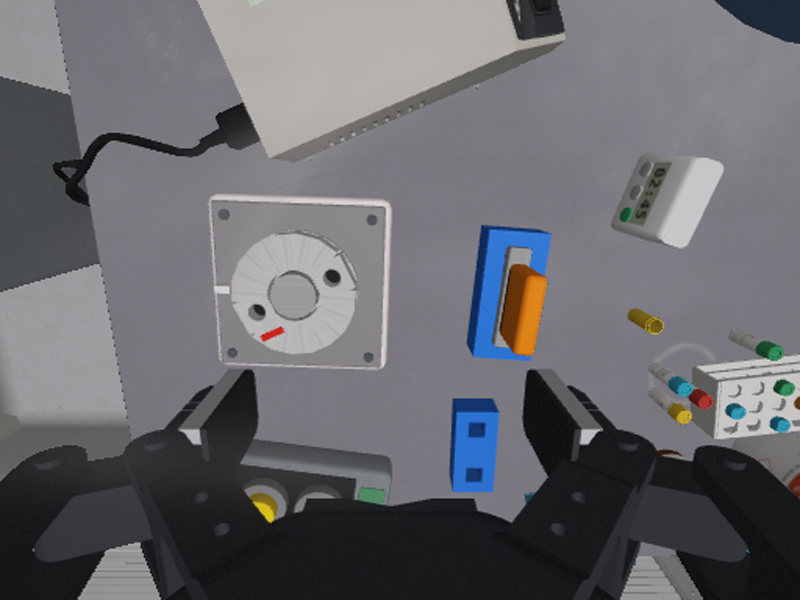

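Clear view: mill ring at (294,293) with holes at (332,278) and (257,312). Stand and spanner are at (515,293), and nothing crowds the spanner. Now one close view of the ring with the tool at the ring's yaw, and one of the handle with the tool at the handle's yaw, so that hand-eye errors cancel.

```bash
python3 - <<'E'
from h import *
from cell import arm
arm.move_pose([.4785,-.0765,.18],Rt(0.45))
arm.dwell(.15)
c=arm.capture("wrist"); pickle.dump(c,open("ring.pkl","wb")); s=arm.get_state(); pickle.dump(s,open("ring_s.pkl","wb")); print(s["position"],np.arctan2(s["tcp_rot"][1,0],s["tcp_rot"][0,0]))
cv2.imwrite("pics/ring.png",cv2.resize(c["image"][:,:,::-1],(800,600),interpolation=cv2.INTER_CUBIC))
arm.move_pose([.649,-.089,.19],Rt(np.radians(85.2)))
arm.dwell(.15)
c=arm.capture("wrist"); pickle.dump(c,open("hand.pkl","wb")); s=arm.get_state(); pickle.dump(s,open("hand_s.pkl","wb")); print(s["time"],s["position"],np.arctan2(s["tcp_rot"][1,0],s["tcp_rot"][0,0]))
cv2.imwrite("pics/hand.png",cv2.resize(c["image"][:,:,::-1],(800,600),interpolation=cv2.INTER_CUBIC))
E
```

```text
[ 0.4788698  -0.07663323  0.1803865 ] 0.45058335943681443
5.1833 [ 0.64866334 -0.089008    0.19068099] 1.486261328415361
```

View pics/ring.png

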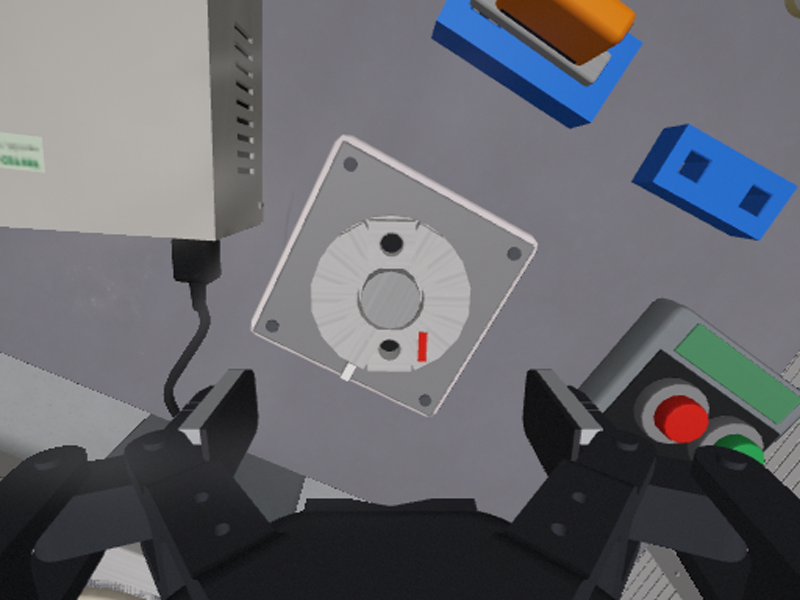

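View pics/hand.png

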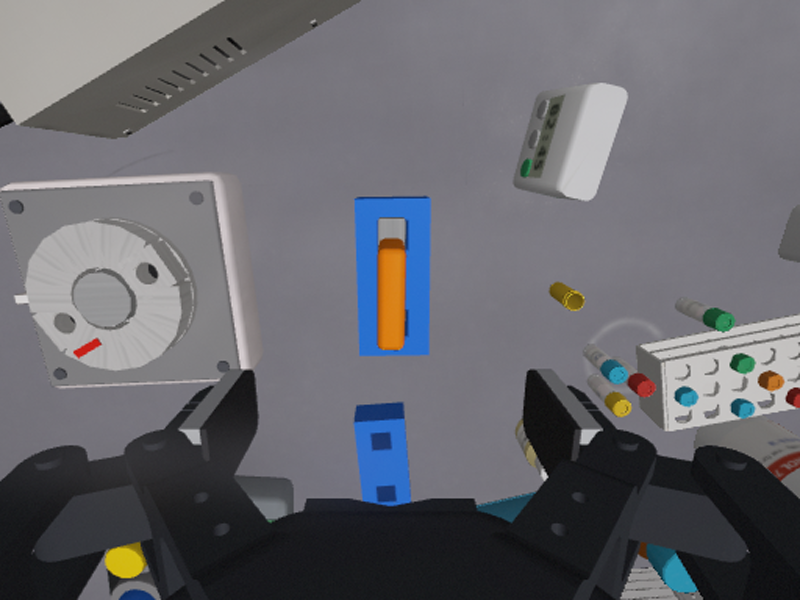

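The ring shows at (390,295) with holes at (391,243) and (389,348), nearly vertical, so the tool yaw is almost the ring's. In the other view the handle is upright at (391,295), centred in the stand.

```bash
python3 - <<'E'
from h import *
def lc(m,k=3):
    n,l,st,_=cv2.connectedComponentsWithStats(cv2.morphologyEx(m.astype(np.uint8),cv2.MORPH_OPEN,np.ones((k,k))))
    return l==1+np.argmax(st[1:,4])
c=pickle.load(open("ring.pkl","rb"));P=pts(c);z=P[...,2];ok=c["depth"]>0
m=lc(ok&(z>.072)&(z<.088)&(np.hypot(P[...,0]-.4785,P[...,1]+.0765)<.06))
p=(P[m][:,:2]*1000).astype(np.float32);ctr,r=cv2.minEnclosingCircle(p)
cont=max(cv2.findContours(m.astype(np.uint8),cv2.RETR_EXTERNAL,cv2.CHAIN_APPROX_NONE)[0],key=len)[:,0]
q=np.array([onplane(c,u,v,.078)[:2] for u,v in cont])
A=np.c_[2*q,np.ones(len(q))];s=np.linalg.lstsq(A,(q**2).sum(1),rcond=None)[0];print("ring minEnc",ctr,r,"lsq contour",s[:2],np.sqrt(s[2]+s[0]**2+s[1]**2))
gray=cv2.cvtColor(c["image"],cv2.COLOR_RGB2GRAY)
u0,v0=pix(c,[*s[:2],.078]);print("px",u0,v0)
H=[]
for (u,v) in ((391*.64,243*.64),(389*.64,348*.64)):
    w=np.array([[gray[b,a] if np.hypot(a-u,b-v)<8 else 255 for a in range(512)] for b in range(384)])
    mm=w<120; vv,uu=np.nonzero(mm); (cu,cv_),rr=cv2.minEnclosingCircle(np.c_[uu,vv].astype(np.float32)); 
    a=onplane(c,uu.mean(),vv.mean(),.078); b=onplane(c,cu,cv_,.078); H.append((a,b)); print(mm.sum(),a.round(4),b.round(4),rr)
for k in (0,1):
    d=H[0][k]-H[1][k]; print("hole mid",((H[0][k]+H[1][k])/2).round(4),"dist",np.hypot(*d[:2]).round(4),"ang",np.arctan2(d[1],d[0]).round(4))
# lid
rect=cv2.minAreaRect((P[lc(ok&(abs(z-.0555)<.005)&(np.hypot(P[...,0]-.4785,P[...,1]+.0765)<.12))][:,:2]*1000).astype(np.float32));print("mill",rect)
c=pickle.load(open("hand.pkl","rb"));P=pts(c);z=P[...,2];ok=c["depth"]>0
hsv=cv2.cvtColor(c["image"],cv2.COLOR_RGB2HSV)
m=lc((hsv[...,0]>5)&(hsv[...,0]<20)&(hsv[...,1]>180)&(hsv[...,2]>120)&ok&(z>.088));print(np.median(z[m]))
print("handle",cv2.minAreaRect((P[m][:,:2]*1000).astype(np.float32)),m.sum(),P[m].mean(0))
m=lc((hsv[...,0]>100)&(hsv[...,0]<125)&(hsv[...,1]>150)&ok&(abs(z-.034)<.006)&(np.hypot(P[...,0]-.649,P[...,1]+.09)<.075))
print("stand",cv2.minAreaRect((P[m][:,:2]*1000).astype(np.float32)),np.median(z[m]))
c2=pickle.load(open("top0.pkl","rb"));P=pts(c2)
E
```

```text
ring minEnc (478.54998779296875, -76.9473876953125) 45.73551940917969 lsq contour [ 0.47861389 -0.07686352] 0.04454730952155019
px 249.594936054459 191.18856667845122
171 [ 0.507  -0.0638  0.078 ] [ 0.5071 -0.0638  0.078 ] 7.364624977111816
138 [ 0.451  -0.0895  0.078 ] [ 0.4512 -0.0895  0.078 ] 6.708303928375244
hole mid [ 0.479  -0.0766  0.078 ] dist 0.0617 ang 0.4307
hole mid [ 0.4791 -0.0766  0.078 ] dist 0.0615 ang 0.4314
mill ((478.6045837402344, -76.8129653930664), (136.65887451171875, 136.48207092285156), 87.8061752319336)
0.0935893323651546
handle ((648.1278076171875, -87.95537567138672), (58.73539733886719, 14.337849617004395), 84.75028991699219) 1081 [ 0.64807976 -0.08638509  0.09348211]
stand ((649.4422607421875, -90.25312805175781), (110.2302017211914, 49.78569030761719), 85.73421478271484) 0.03400030261853643
```

```bash
python3 - <<'E'
from h import *
from cell import arm
R=Rt(1.479)
arm.move_gripper(0.6)
arm.move_pose([.6481,-.0880,.12],R)
arm.move_linear([.6481,-.0880,.052],feed=.08)
s=arm.get_state();print(s["position"],s["wrist_force"].round(2) if hasattr(s["wrist_force"],'round') else s["wrist_force"])
arm.move_gripper(0.0)
s=arm.get_state();print(s["time"],s["finger_gap"],s["position"],np.round(s["wrist_force"],2))
arm.move_linear([.6481,-.0880,.10],feed=.08)
arm.move_linear([.6481,-.0880,.19],feed=.2)
s=arm.get_state();print(s["time"],s["finger_gap"],s["position"],np.round(s["wrist_force"],2))
arm.move_pose([.4786,-.0768,.15],Rt(.431)); arm.dwell(.1)
c=arm.capture("wrist"); cv2.imwrite("pics/held.png",cv2.resize(c["image"][:,:,::-1],(800,600),interpolation=cv2.INTER_CUBIC));pickle.dump(c,open("held.pkl","wb"))
c=arm.capture("top"); cv2.imwrite("pics/heldtop.png",cv2.resize(c["image"][115:270,225:405,::-1],None,fx=3.8,fy=3.8,interpolation=cv2.INTER_CUBIC))
s=arm.get_state();print(s["time"],s["finger_gap"],s["position"],np.round(s["wrist_force"],2),np.round(s["ft_torque"],2),s["joint_positions"])
E
```

```text
[ 0.64855125 -0.08807119  0.05278398] [-0.37  0.56 -0.14]
7.4083 0.1799509042146809 [ 0.6484137  -0.08807571  0.05257752] [-0.   -0.35  2.49]
8.7583 0.17765339144418862 [ 0.64760133 -0.08793059  0.18818729] [ 0.77 -0.17 -3.44]
9.9083 0.1777604610931842 [ 0.47914819 -0.07687413  0.14996245] [-0.51  0.23 -2.09] [ 0.04 -0.02 -0.02] [-2.35191536e-01 -1.95905119e-02  1.63631622e+00 -7.94642179e-06
  1.52487725e+00  9.03841577e-01]
```

View pics/held.png

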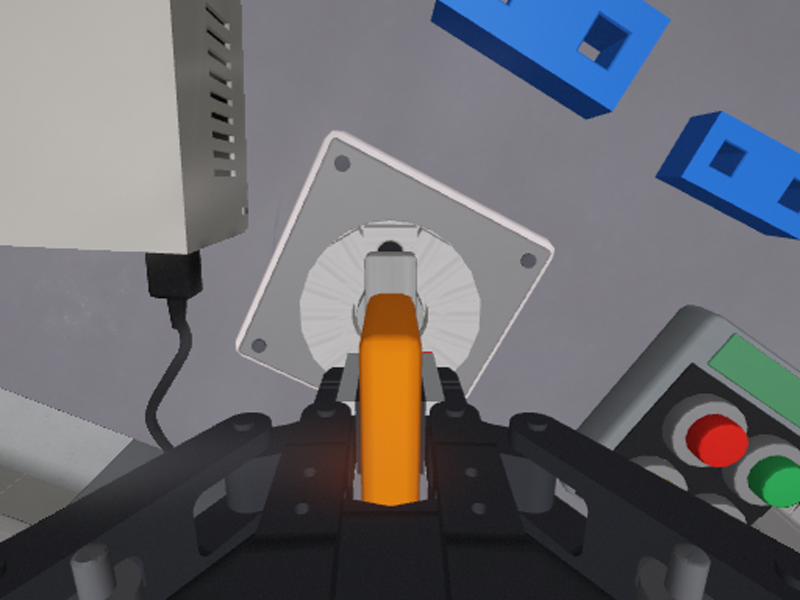

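View pics/heldtop.png

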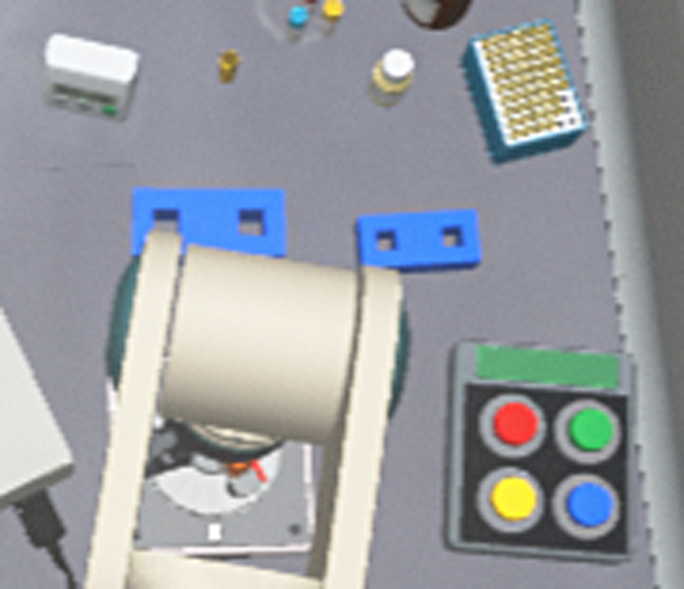

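```bash
python3 - <<'E'
from h import *
c=pickle.load(open("held.pkl","rb"));P=pts(c)
t=np.array([.47915,-.07687]);ex=np.array([np.cos(.431),np.sin(.431)]);ey=np.array([-ex[1],ex[0]])
for v in range(158,204,3):
    p=P[v,250]; d=p[:2]-t; print(v,"x",round(d@ex*1000,1),"y",round(d@ey*1000,1),"z",round(p[2]*1000,1))
for u in range(232,270,3):
    p=P[175,u]; d=p[:2]-t; print(u,"x",round(d@ex*1000,1),"y",round(d@ey*1000,1),"z",round(p[2]*1000,1))
E
```

```text
158 x 31.5 y -0.3 z 62.7
161 x 40.6 y -0.2 z 135.3
164 x 40.1 y -0.1 z 142.1
167 x 38.5 y -0.1 z 142.4
170 x 37.0 y -0.1 z 143.1
173 x 35.5 y -0.1 z 143.7
176 x 33.9 y -0.1 z 143.7
179 x 32.1 y -0.2 z 142.8
182 x 30.8 y -0.1 z 144.4
185 x 29.0 y -0.2 z 143.7
188 x 28.4 y -0.1 z 147.8
191 x 28.6 y -0.1 z 154.6
194 x 28.5 y -0.1 z 159.9
197 x 28.8 y -0.1 z 166.2
200 x 28.5 y -0.1 z 169.9
203 x 28.3 y -0.1 z 173.7
232 x 20.7 y 13.5 z 78.1
235 x 34.4 y 7.8 z 143.3
238 x 34.4 y 6.2 z 143.3
241 x 34.2 y 4.7 z 142.7
244 x 34.4 y 3.0 z 143.7
247 x 34.4 y 1.4 z 143.4
250 x 34.3 y -0.1 z 142.9
253 x 34.5 y -1.7 z 143.8
256 x 34.5 y -3.3 z 143.8
259 x 34.5 y -4.9 z 143.7
262 x 34.5 y -6.5 z 143.8
265 x 34.5 y -8.1 z 143.8
268 x 20.9 y -14.0 z 79.0
```

```bash
python3 - <<'E'
from h import *
from cell import arm
def st(l):
    s=arm.get_state();print(l,round(s["time"],2),round(s["finger_gap"],3),np.round(s["position"],4),np.round(s["wrist_force"],1),np.round(s["ft_torque"],2)); return s
x,y=.4790,-.0764
for z in (.128,.121,.118,.115,.111,.106,.1015):
    arm.move_linear([x,y,z],feed=.05); s=st(z)
    if s["wrist_force"][2]>6: print("contact"); break
E
```

```text
0.128 10.5 0.182 [ 0.479  -0.0764  0.1279] [-0.3 -0.4 -1.5] [-0.02  0.01 -0.01]
0.121 10.79 0.173 [ 0.4788 -0.0764  0.1206] [ 0.4 -0.5 -1.2] [-0.02 -0.03  0.03]
0.118 11.04 0.178 [ 0.4789 -0.0764  0.1178] [-0.3  0.5 -2. ] [-0.02 -0.05 -0.05]
0.115 11.29 0.181 [ 0.4789 -0.0764  0.1147] [ 0.   0.3 -1.3] [-0.    0.01  0.01]
0.111 11.54 0.178 [ 0.4788 -0.0763  0.1106] [ 0.3  0.  -1.1] [-0.03  0.05  0.03]
0.106 11.79 0.179 [ 0.4787 -0.0763  0.1055] [-0.2 -0.3 -1.7] [-0.01 -0.02  0.04]
0.1015 12.04 0.174 [ 0.4796 -0.0765  0.1022] [ 0.6 -0.7  2.4] [ 0.02 -0.07 -0.05]
```

Both prongs are in: the tips have reached the 16 mm hole bottom with a light contact. I'll lift 2 mm and turn.

```bash
python3 - <<'E'
from h import *
from cell import arm
def st(l):
    s=arm.get_state();print(l,round(s["time"],2),round(s["finger_gap"],3),np.round(s["position"],4),np.round(s["wrist_force"],1),np.round(s["ft_torque"],2)); return s
x,y=.4789,-.0766
arm.move_linear([x,y,.1035],feed=.05); arm.dwell(.15); st("up")
for a in (.33,.15,-.05,-.25,-.42,-.52,-.58,-.62,-.66):
    arm.move_linear([x,y,.1035],feed=.05,attitude=Rt(a)); s=st(a); print("   yaw",np.arctan2(s["tcp_rot"][1,0],s["tcp_rot"][0,0]).round(3))
    if abs(s["ft_torque"][2])>1.2 or np.linalg.norm(s["wrist_force"])>15: print("stop"); break
c=arm.capture("wrist"); cv2.imwrite("pics/turned.png",cv2.resize(c["image"][:,:,::-1],(800,600),interpolation=cv2.INTER_CUBIC));pickle.dump(c,open("turned.pkl","wb"))
E
```

```text
up 12.44 0.179 [ 0.4786 -0.0765  0.1031] [-0.6  0.9 -1.7] [ 0.   -0.04  0.01]
0.33 12.69 0.179 [ 0.4788 -0.0766  0.1033] [ 0.3  0.2 -1.3] [-0.02  0.    0.02]
   yaw 0.333
0.15 13.03 0.179 [ 0.4788 -0.0766  0.1034] [ 0.6  0.4 -1.3] [ 0.02  0.01 -0.03]
   yaw 0.155
-0.05 13.38 0.181 [ 0.4789 -0.0766  0.1035] [ 0.6 -0.2 -1. ] [-0.03  0.    0.01]
   yaw -0.045
-0.25 13.72 0.179 [ 0.4789 -0.0767  0.1035] [ 0.7 -0.4 -1.7] [0.03 0.02 0.01]
   yaw -0.244
-0.42 14.04 0.18 [ 0.4789 -0.0766  0.1035] [ 0.9  0.2 -1.6] [ 0.15 -0.07 -0.01]
   yaw -0.414
-0.52 14.29 0.181 [ 0.4789 -0.0765  0.1035] [ 0.8  1.5 -1.7] [ 0.41 -0.15  0.08]
   yaw -0.514
-0.58 14.54 0.181 [ 0.479  -0.0764  0.1035] [ 1.6  3.9 -1.5] [ 0.63 -0.35  0.11]
   yaw -0.575
-0.62 14.79 0.178 [ 0.479  -0.0764  0.1035] [ 1.1  4.3 -1.7] [ 0.79 -0.45  0.1 ]
   yaw -0.617
-0.66 15.04 0.184 [ 0.4789 -0.0765  0.1035] [ 2.  3. -3.] [ 0.83 -0.38  0.13]
   yaw -0.657
```

View pics/turned.png

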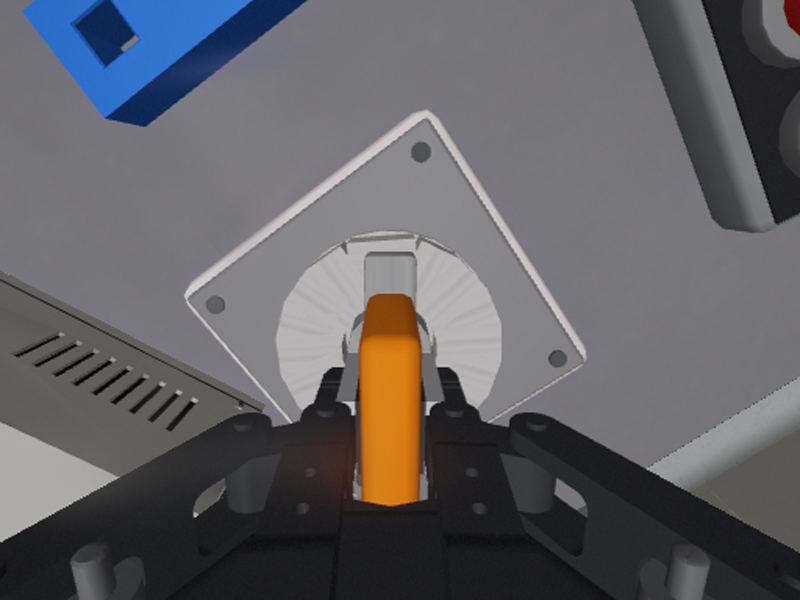

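The turn runs at about 0.12 N m, with one prong pushing (about 4 N). No stop spike yet, so I'll go on in small steps.

```bash
python3 - <<'E'
from h import *
from cell import arm
def st(l):
    s=arm.get_state();print(l,round(s["time"],2),round(s["finger_gap"],3),np.round(s["position"],4),np.round(s["wrist_force"],1),np.round(s["ft_torque"],2)); return s
x,y=.4789,-.0766
for a in (-.68,-.70,-.72,-.74,-.76,-.78):
    arm.move_linear([x,y,.1035],feed=.05,attitude=Rt(a)); s=st(a); print("   yaw",np.arctan2(s["tcp_rot"][1,0],s["tcp_rot"][0,0]).round(3))
    if abs(s["ft_torque"][2])>.6 or np.linalg.norm(s["wrist_force"])>15: print("stop"); break
arm.dwell(.15); st("hold")
E
```

```text
-0.68 15.34 0.183 [ 0.4789 -0.0766  0.1036] [ 1.9  3.1 -2. ] [ 0.81 -0.39  0.13]
   yaw -0.679
-0.7 15.59 0.18 [ 0.4789 -0.0766  0.1035] [ 2.1  3.7 -2.4] [ 0.75 -0.4   0.08]
   yaw -0.699
-0.72 15.84 0.179 [ 0.4791 -0.0764  0.1036] [ 3.3  4.4 -2. ] [ 0.92 -0.61  0.23]
   yaw -0.719
-0.74 16.09 0.179 [ 0.4792 -0.0763  0.1036] [ 4.2  5.2 -2.4] [ 1.01 -0.68  0.87]
   yaw -0.738
stop
hold 16.24 0.179 [ 0.4792 -0.0763  0.1036] [ 3.6  4.7 -2.6] [ 0.94 -0.66  0.91]
```

Torque rose to 0.9 N m at yaw −0.74, as predicted for the stop (−0.638 plus prong play). I'll back off to free the prongs, lift out, and look at the ring on the way to the stand.

```bash
python3 - <<'E'
from h import *
from cell import arm
def st(l):
    s=arm.get_state();print(l,round(s["time"],2),round(s["finger_gap"],3),np.round(s["position"],4),np.round(s["wrist_force"],1),np.round(s["ft_torque"],2)); return s
x,y=.4789,-.0766
arm.move_linear([x,y,.1035],feed=.05,attitude=Rt(-.66)); arm.dwell(.1); st("back")
arm.move_linear([x,y,.115],feed=.05); st("l1")
arm.move_linear([x,y,.17],feed=.12); st("l2")
e=np.array([np.cos(1.496),np.sin(1.496)])
X,Y=np.array([.6494,-.0903])+.0008*e
arm.move_pose([X,Y,.19],Rt(1.496))
arm.move_linear([X,Y,.10],feed=.2); arm.dwell(.1)
s=st("above")
c=arm.capture("wrist"); cv2.imwrite("pics/above.png",cv2.resize(c["image"][:,:,::-1],(800,600),interpolation=cv2.INTER_CUBIC));pickle.dump((c,s),open("above.pkl","wb"))
E
```

```text
back 16.59 0.184 [ 0.4786 -0.077   0.1034] [-0.4 -0.5 -1.4] [ 0.04 -0.02 -0.01]
l1 16.98 0.179 [ 0.4792 -0.0767  0.1156] [-0.6  0.3 -2.2] [-0.01  0.03 -0.03]
l2 17.58 0.178 [ 0.4786 -0.0765  0.1692] [ 1.  -0.2 -2.5] [ 0.04  0.03 -0.02]
above 20.12 0.182 [ 0.6507 -0.0897  0.1028] [-0.3 -0.5 -1.3] [-0.    0.03  0.04]
```

View pics/above.png

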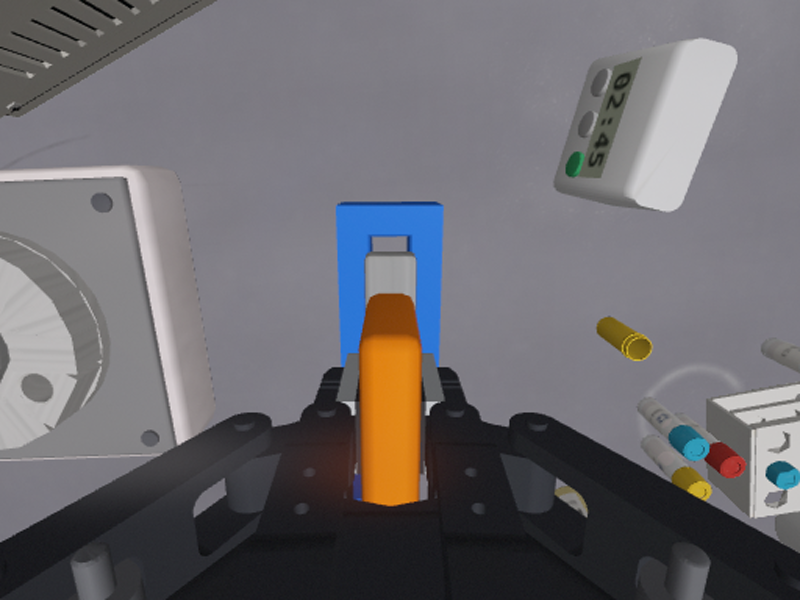

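The bar (390,275) lines up over the stand's socket at (390,243). Lowering with force checks.

```bash
python3 - <<'E'
from h import *
from cell import arm
def st(l):
    s=arm.get_state();print(l,round(s["time"],2),round(s["finger_gap"],3),np.round(s["position"],4),np.round(s["wrist_force"],1),np.round(s["ft_torque"],2)); return s
e=np.array([np.cos(1.496),np.sin(1.496)])
X,Y=np.array([.6490,-.0905])+.0008*e
ok=True
for z in (.085,.074,.066,.059,.0545,.0530):
    arm.move_linear([X,Y,z],feed=.06); arm.dwell(.05); s=st(z)
    if s["wrist_force"][2]>5: print("contact"); ok=z<.057; break
if ok:
    arm.move_gripper(.6); arm.dwell(.1); st("open")
    arm.move_linear([X,Y,.12],feed=.15)
    arm.move_linear([X-.03,Y-.02,.24],feed=.3); arm.dwell(.1); st("up")
    c=arm.capture("wrist"); cv2.imwrite("pics/placed.png",cv2.resize(c["image"][:,:,::-1],(800,600),interpolation=cv2.INTER_CUBIC));pickle.dump(c,open("placed.pkl","wb"))
E
```

```text
0.085 20.62 0.18 [ 0.6489 -0.0897  0.0847] [-0.1 -0.5 -1.9] [-0.    0.05  0.05]
0.074 21.0 0.177 [ 0.6489 -0.0897  0.0737] [ 0.4 -0.2 -2.3] [-0.03  0.01  0.04]
0.066 21.33 0.181 [ 0.6489 -0.0897  0.0657] [ 0.  -0.3 -1.8] [-0.02  0.01  0.04]
0.059 21.65 0.176 [ 0.6489 -0.0897  0.0587] [-0.2  0.4 -0.6] [-0.05  0.    0.02]
0.0545 21.95 0.184 [ 0.6489 -0.0897  0.0543] [-0.8  0.1 -2.2] [ 0.01  0.07 -0.  ]
0.053 22.25 0.18 [ 0.6491 -0.0897  0.053 ] [ 0.8  0.3 -1.3] [0.03 0.03 0.02]
open 22.78 0.602 [ 0.6491 -0.0897  0.0531] [-0.   0.6  0.5] [ 0.03  0.01 -0.04]
up 24.05 0.599 [ 0.6184 -0.1094  0.2373] [ 0.5  0.2 -0.9] [-0.01 -0.03  0.02]
```

```bash
ls pics
```

```text
above.png
hand.png
held.png
heldtop.png
placed.png
ring.png
scene0.png
top0.png
topcrop.png
turned.png
wrist0.png
wrist1.png
wrist2.png
```

View pics/placed.png

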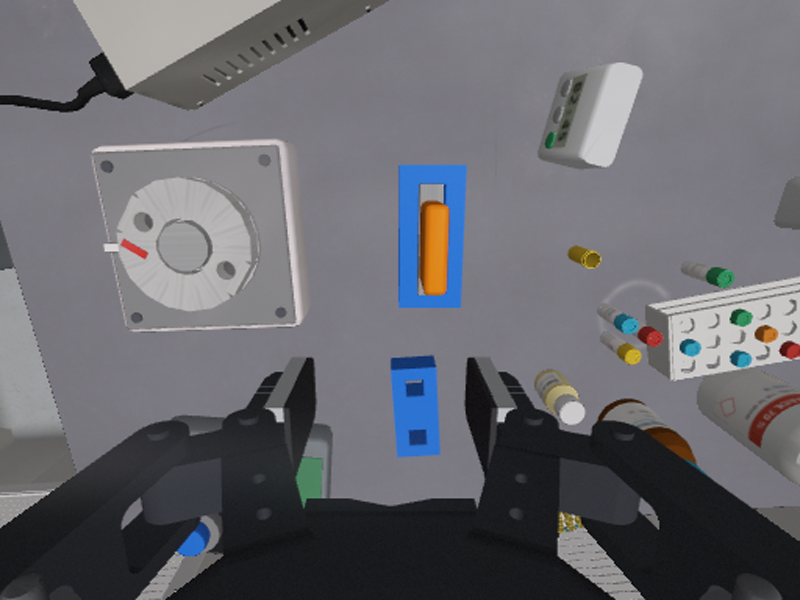

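```bash
python3 - <<'E'
from h import *
def lc(m,k=3):
    n,l,st,_=cv2.connectedComponentsWithStats(cv2.morphologyEx(m.astype(np.uint8),cv2.MORPH_OPEN,np.ones((k,k))))
    return l==1+np.argmax(st[1:,4])
c=pickle.load(open("placed.pkl","rb"));P=pts(c);z=P[...,2];ok=c["depth"]>0
hsv=cv2.cvtColor(c["image"],cv2.COLOR_RGB2HSV)
m=lc((hsv[...,0]>5)&(hsv[...,0]<20)&(hsv[...,1]>180)&(hsv[...,2]>120)&ok&(z>.088))
print("handle",np.median(z[m]),cv2.minAreaRect((P[m][:,:2]*1000).astype(np.float32)))
r=((hsv[...,0]<4)|(hsv[...,0]>176))&(hsv[...,1]>150)&ok&(np.hypot(P[...,0]-.4786,P[...,1]+.0768)<.05)
p=P[r].mean(0)[:2];d=p-[.4786,-.0768];print("mark",r.sum(),p,"angle rel tab",np.arctan2(d[1],d[0]),-np.pi-.038+2*np.pi)
E
```

```text
handle 0.09365580696447931 ((647.2619018554688, -89.57357788085938), (58.7261848449707, 14.4849271774292), 85.43895721435547)
mark 67 [ 0.4449021  -0.07564545] angle rel tab 3.107344275649545 3.1035926535897933
```

The red mark (133,248) now points at the white tab (110,247): measured 3.107 rad against 3.104 for the tab. The spanner stands upright in the larger stand (433,245), about 2 mm off centre. Now the control unit.

```bash
python3 - <<'E'
from h import *
from cell import arm
arm.move_pose([.455,-.305,.20],Rt(1.0))
arm.move_gripper(0.0); arm.dwell(.1)
c=arm.capture("wrist"); cv2.imwrite("pics/keys.png",cv2.resize(c["image"][:,:,::-1],(800,600),interpolation=cv2.INTER_CUBIC));pickle.dump(c,open("keys.pkl","wb"))
s=arm.get_state();print(s["time"],s["position"],s["finger_gap"],s["joint_positions"])
def lc(m,k=3):
    n,l,st,_=cv2.connectedComponentsWithStats(cv2.morphologyEx(m.astype(np.uint8),cv2.MORPH_OPEN,np.ones((k,k))))
    return l==1+np.argmax(st[1:,4])
P=pts(c);z=P[...,2];ok=c["depth"]>0
hsv=cv2.cvtColor(c["image"],cv2.COLOR_RGB2HSV);H=hsv[...,0];S=(hsv[...,1]>130)&(hsv[...,2]>70)&ok&(z>.060)&(z<.07)&(np.hypot(P[...,0]-.455,P[...,1]+.308)<.08)
for n,m in dict(red=(H<5)|(H>175),yellow=(H>22)&(H<35),green=(H>50)&(H<85),blue=(H>100)&(H<125)).items():
    m=lc(m&S); p=(P[m][:,:2]*1000).astype(np.float32); print(n,m.sum(),cv2.minEnclosingCircle(p),P[m].mean(0).round(4))
E
```

```text
25.7917 [ 0.45497489 -0.30499434  0.19998309] -0.00040596983322774743 [-6.57973983e-01  1.27301044e-01  1.38311077e+00  8.82106486e-06
  1.63127462e+00 -8.71551387e-02]
red 700 ((483.600830078125, -287.99517822265625), 14.69228458404541) [ 0.4837 -0.2876  0.0648]
yellow 663 ((432.3897399902344, -280.3009948730469), 14.693097114562988) [ 0.433  -0.28    0.0648]
green 618 ((476.0426025390625, -339.14739990234375), 14.524178504943848) [ 0.4761 -0.3383  0.0647]
blue 527 ((425.1565246582031, -331.2264404296875), 14.639581680297852) [ 0.426  -0.3294  0.0646]
```

View pics/keys.png

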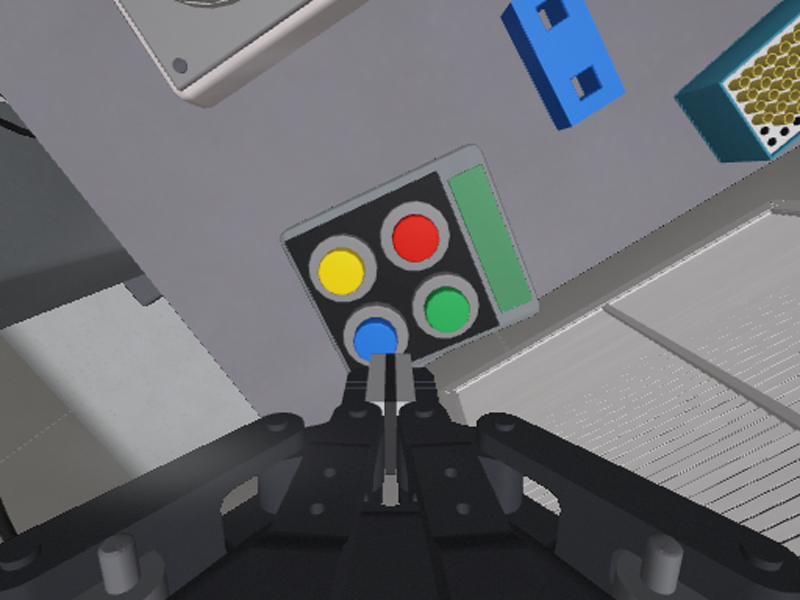

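Colours confirmed by position: yellow (341,271), blue (376,338), green (447,309), red (415,238). The measured key spacing is about 52 mm. Pressing blue first.

```bash
cat > press.py <<'E'
from h import *
from cell import arm
def st(l):
    s=arm.get_state();print(l,round(s["time"],2),np.round(s["position"],4),np.round(s["wrist_force"],1)); return s
def press(n,x,y):
    R=Rt(1.0)
    arm.move_pose([x,y,.11],R); arm.dwell(.1); st(n+" above")
    arm.move_linear([x,y,.072],feed=.1)
    arm.move_linear([x,y,.0575],feed=.04); arm.dwell(.25); s=st(n+" down")
    z=.0575
    while s["position"][2]>.0590 and s["wrist_force"][2]<12 and z>.055:
        z-=.0007; arm.move_linear([x,y,z],feed=.04); arm.dwell(.15); s=st(n+" down")
    arm.move_linear([x,y,.072],feed=.08); arm.move_linear([x,y,.11],feed=.15); arm.dwell(.15); st(n+" up")
E
python3 - <<'E'
from press import *
press("blue",.4250,-.3314)
E
```

```text
blue above 26.37 [ 0.4266 -0.332   0.1129] [ 1.2 -0.5 -0.1]
blue down 27.66 [ 0.4253 -0.3317  0.058 ] [ 2.8 -1.1  4.5]
blue up 28.54 [ 0.4244 -0.3308  0.1083] [-0.1  0.1  0.1]
```

Blue reached about 7 mm down at 4.5 N, which is a full press, and it was released. Next yellow, then green.

```bash
python3 - <<'E'
from press import *
press("yellow",.4325,-.2803)
press("green",.4761,-.3389)
arm.move_linear([.46,-.30,.24],feed=.25)
arm.move_pose([.45,-.20,.33],Rt(1.4)); arm.dwell(.3)
c=arm.capture("wrist"); cv2.imwrite("pics/end.png",cv2.resize(c["image"][:,:,::-1],(800,600),interpolation=cv2.INTER_CUBIC))
c=arm.capture("top"); pickle.dump(c,open("topend.pkl","wb")); cv2.imwrite("pics/endtop.png",cv2.resize(c["image"][:,:,::-1],(800,600)))
st("end")
E
```

```text
yellow above 28.97 [ 0.4323 -0.2805  0.1096] [-0.3 -0.1  0.4]
yellow down 30.26 [ 0.4328 -0.2806  0.058 ] [ 1.7 -2.6  3.8]
yellow up 31.14 [ 0.4318 -0.2798  0.1084] [ 0.1 -0.2  0.3]
green above 31.63 [ 0.4755 -0.3382  0.109 ] [ 0.3 -0.1 -0.2]
green down 32.92 [ 0.4765 -0.3392  0.058 ] [ 2.3 -2.5  4.5]
green up 33.81 [ 0.4754 -0.3384  0.1083] [-0.2 -0.6 -0.8]
end 35.51 [ 0.4499 -0.2004  0.3293] [-0.2 -0.7 -1.2]
```

View pics/end.png

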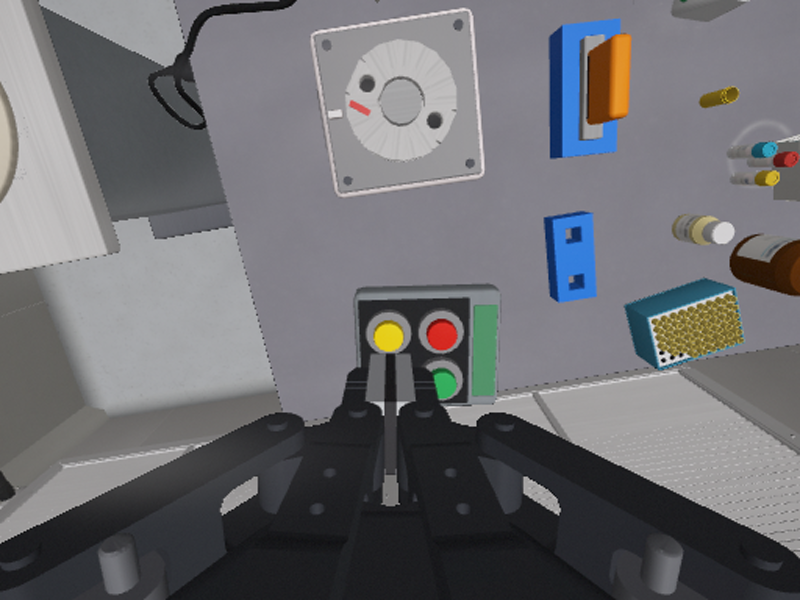

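View pics/endtop.png

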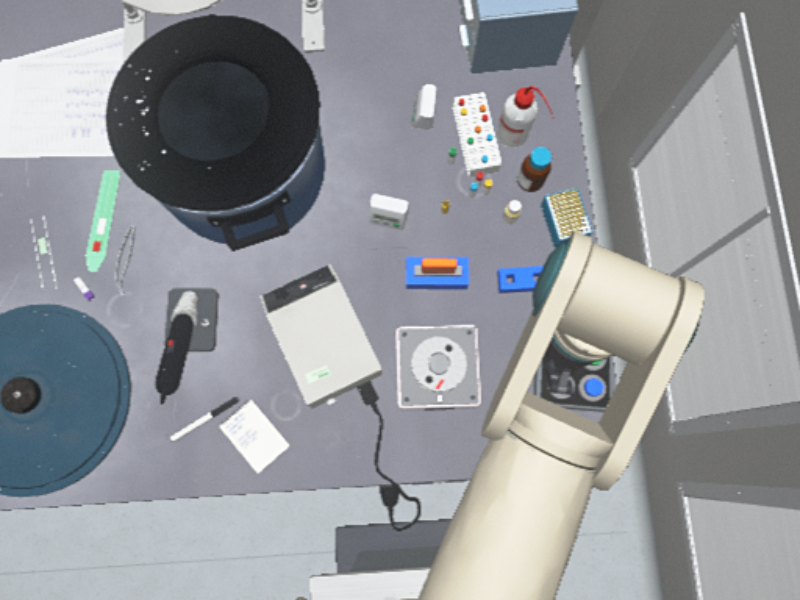

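The end view shows the mark (360,107) pointing at the tab (335,114), the spanner upright in its stand (592,88), and the yellow, red and green keys up. The bystanders are where they were, and the arm is clear of everything. Handing in.

```bash
python3 -c "
from cell import arm
print(arm.hand_in())"
```

```text
the job is handed in; nothing more can be done
None
```

The job is done and handed in at about 35.5 s of the 64 s allowed; the hand-in itself reports no verdict.

- **Ring:** I put both spanner prongs in the ring's holes and turned it about 1.07 rad clockwise to the stop. The torque rose to 0.9 N m there. The red mark was then within 0.01 rad of the tab direction.
- **Spanner:** It is back upright in the larger stand and released. I measured the handle's middle about 2 mm from the stand's centre, with the top at the same height as at the start.
- **Keys:** I pressed blue, yellow and green in that order. Each went about 7 mm down at 3.8–4.5 N, and I lifted the finger well clear before the next. The red key was not touched.
- **Last checks:** The ring mark is at the tab, the spanner stands upright, the tip box, vial, timer, note pad and marker look unmoved by eye, and the arm is clear of everything.
- **Not fully checked:** I had no direct reading of the key positions, so "up again" rests on the force being zero and on the pictures. Blue was hidden by the finger in the last wrist picture and visible, but not measured, in the top one. No check failed. The arm sat up to 3 mm off its target just after some moves, but settled before each contact.

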